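# Slide a timber offcut through the flap of the offcut chute

## Task

Using only the outside of the fingers, slide the short timber offcut that lies on the deck of the plywood offcut chute over in front of the mouth, then push it along the deck against the hanging metal flap so that the flap swings inward and the offcut goes through and drops into the bin behind. Then draw the fingers back so that the flap falls shut. Never pick the offcut up, and leave the block plane beside it, and the white bottle that stands by the bin, where they are.

Things in the scene. Friction and masses are not known exactly. Their poses are not given: they have to be found in the camera images.
- chute: Plywood offcut chute, fixed on the bench, 260 mm wide, 466 mm long: a raised grey deck, a front wall with the mouth and flap, a bin behind. Origin on the bench top (z = 0) directly under the middle of the mouth; its x axis is level and is the direction of feed (from deck through mouth into bin), y is level to the left of that, z up. Offsets below are in this frame.
- deck (a point): Middle of the deck's top. The deck is a flat plywood board, top 130 mm above the bench, from x = -250 mm to +6 mm, y from -130 to +130 mm, with no rims at its sides or rear. At x = +6 mm it ends and an aluminium ramp drops away steeply (68 degrees). A part whose middle is pushed well past this end tips and slides in by itself: fingers need not pass the flap.
- mouth (a point): Middle of the mouth's lower edge: chute x = 0, y = 0, deck height (130 mm above the bench). The mouth is 104 mm wide (y from -52 to +52 mm), 64 mm high, in an upright plywood wall 12 mm thick that spans the whole width; top of the wall 212 mm above the bench.
- bin (a point): Middle of the bin's floor (chute x = 105 mm, 12 mm above the bench). The bin reaches from the mouth to x = 204 mm, between side walls; a grille of steel rods, 24 mm apart, closes its top (207 mm above the bench), so the only way in is through the mouth.
- flap (a joint): Angle of the flap, rad: 0 hanging shut, grows as its lower edge swings inward (into the bin), stop at 1.45; it cannot swing outward. Aluminium sheet 100 mm wide, 60 mm high, 3 mm thick, about 50 g, hung freely from a hinge 64 mm above the deck; gravity alone shuts it.
- offcut: The timber offcut: plain light wood block 110 mm long (its x), 45 mm wide (its y), 28 mm high, about 100 g; origin at the centre of its underside. It starts lying on the deck to the left or the right of the mouth's centre line by about 65 mm (the block plane lies on the other side), middle 110 to 140 mm before the mouth, its length along the feed direction within about 0.3 rad, either side.
- offcut_mid (a point): Centre of the offcut block, 14 mm above its underside.
- plane: Block plane (steel hand plane with brass cap and round wooden front knob), 130 mm long (its x), 45 mm wide, 45 mm high, about 0.7 kg, lying on the deck on the other side of the centre line from the offcut, along the feed direction; origin at the centre of its sole. To be left where it is.
- glue: White bottle, 56 mm diameter, 150 mm high, standing on the bench just beyond the end wall of the bin; origin at the centre of its base. To be left where it is.
There are look-alikes about, which are no part of the job. Several things have the shape of the offcut; the one meant has the colours described above.

How it is judged:
On the way, in this order (a step that is already met when the one before it is completed fails the run):
1. the offcut, still on the deck, pushes the flap inward (value of joint flap above 0.25 rad and x of offcut_mid in the frame of chute above -0.05 m and z of offcut_mid in the frame of chute above 0.135 m), for 0.05 s.
2. the offcut has dropped into the bin (x of offcut_mid in the frame of chute between 0.015 and 0.205 m and y of offcut_mid in the frame of chute between -0.12 and 0.12 m and z of offcut_mid in the frame of chute below 0.105 m), for 0.2 s.
At the end, for the whole second after the job is handed in: The offcut lies at rest inside the bin (its centre between 15 and 205 mm beyond the mouth's plane, within 120 mm of the centre line and lower than 105 mm above the bench), and the flap hangs shut (within 0.06 rad) (all of step 2 and value of joint flap below 0.06 rad and linear speed of offcut below 0.02 m/s); the robot touches nothing.
It fails at once if the offcut is picked up (its centre more than about 16 mm above where it was on the deck) (z of offcut_mid in the frame of chute above 0.16 m).
It fails at once if the block plane is pushed aside (moved more than 20 mm) (distance of plane from where it was at the start of the episode above 0.02 m).
It fails at once if the bottle is disturbed (moved more than 30 mm) (distance of glue from where it was at the start of the episode above 0.03 m).
It also fails if it takes over 48 s, if anything falls off the work surface, if the arm or the gripper's body presses on something with over 40 N, if the wrist force passes 120 N, or if a joint passes its speed limit or range.

## Robot

A 7-joint arm with a two-finger parallel gripper is mounted at the origin on the work surface. World frame = base frame: x ahead of the robot, y to its left, z up, the work surface at z = 0. Lengths are in m, angles in rad, forces in N, time in s.
With the tool pointing down it reaches from about 0.4 to 0.875 m from the base axis. Payload 19.3 kg.
Tool frame: the origin (TCP) lies at the very end of the fingers, on their centre line; the grasp point (between the pads) lies 19 mm behind it; z points along the fingers, y is the direction in which the jaws open and shut (so a half turn about z gives the same grasp; the last joint's range is limited). The gripper opens to 85 mm and grips with 20 to 120 N. Pads are 22 mm wide; open, the fingers measure 114 mm over their backs; the gripper's body (76 mm by 85 mm) begins 54 mm behind the grasp point. The pads swing forward as they close: fully open they stand 13 mm farther back than shut.
Start: joints at [1.164, 0.521, -0.036, 1.599, 0.021, 1.021, -0.113], TCP at [0.207, -0.59, 0.231] pointing down, gripper open.
Joint ranges: [-2.91, 2.91], [-0.3, 2.13], [-1.5, 1.42], [0.17, 2.43], [-1.26, 4.41], [0.16, 1.93], [-2.52, 2.52]. Speed limits (rad/s): [1.89, 1.89, 2.39, 2.39, 3.01, 3.01, 3.01].

## Interface

Orientations are given as [roll, pitch, yaw] about the fixed x, y, z axes, in that order (R = Rz(yaw) Ry(pitch) Rx(roll)).
In Python, from workcell import bot, grab_frame, calibration, workorder gives the robot as it stands.
- The arm moves only by the tool move_arm, never from a script. Its arguments are lists of equal length, an entry for each row: "jaw": the closure in counts, from 0 (fully open) to 255 (shut); "dp": the shift along the tool's x, y, z in units of 800 mm (1.0 is 800 mm), a list of three; "rotation": the turn, a rotation vector about the tool's x, y, z in units of pi rad (1.0 is pi rad), a list of three. In form: {"jaw": [jaw, ...], "dp": [[dx, dy, dz], ...], "rotation": [[rx, ry, rz], ...]}. A call has 1 to 10 rows; each row shifts and turns the commanded pose from where the row before left it, along the tool's axes as they then stand; what a row does not reach is not made up. A row lasts 1/8 s, in which the tool goes at most 62.5 mm and 10.7 degrees, less where a joint would pass 70% of its speed; a pose out of reach is approached as far as the arm can. A call with a number of a shift or a turn outside -1 to 1 is refused whole. A call with a gripper value outside its range is refused whole. The fingers move at their own pace and stop on an object; "squeeze" is the grip in N (left out, the last holds). Time passes only in rows, so rows that do not move let the fingers close. It gives the time, the measured TCP pose, the force and the opening at its end, in the units of the state.
- bot.observe(): the state, without advancing time (a new reading comes with each control period).
- grab_frame(name): name is "scene" or "top" or "wrist"; returns the picture (384x512x3 uint8, blue, green, red); there is no depth.
- calibration(name): a dict with "camera_matrix" (3x3 intrinsics, pixels), "T" (4x4, takes a point from camera to world coordinates). Camera axes: x right, y down, z forward; pixel columns grow to the right and rows downward; lengths in m; the calibration is good to about 2 mm. A picture is of the moment at which its call begins: read the wrist's pose just before it. calibration takes no time and is no camera call; for the wrist camera it gives the pose at the moment of the call.
- workorder.job_done(): hands the job in, once; it reports no verdict.
The state is a dict: "clock": time; "qpos": joint angles; "qd": joint speeds; "joint_efforts": joint torques, N m; "position": TCP position; "tool_rot": TCP orientation; "force": force on the tool from outside, world axes, zero at the start; "moment": the same for the moment, N m; "grip_width": finger opening in m.
Only numpy, scipy, OpenCV 4.12 (cv2) and the standard library are available. Lean on these libraries where they do the work, as an engineer would, in place of code of your own. Each camera call takes 0.05 s, during which the arm holds its last target. There are 200 camera calls.

## Working session

There is one attempt and no reset: what is moved stays moved. The work goes in short steps, Python scripts to look and compute and a tool call to move; the robot and the scene stay as the last step left them, time stands still between calls to the robot, and variables do not carry over. Pictures are saved under pics/ and viewed, about 8 in all and at most 12, crops included, and the job is handed in when it is done.

Besides the shell and the picture viewer there is one more tool, called after ">>>" as name(argument=value, ...), one argument or row to a line, values as JSON. move_arm: Moves the arm, as the interface text tells. Shifts and turns lie within -1 to 1; 1 stands for 800 mm of shift or pi rad of turn. Its arguments: {"type":"object","properties":{"jaw":{"type":"array","items":{"type":"number"}},"dp":{"type":"array","items":{"type":"array","items":{"type":"number","minimum":-1,"maximum":1}}},"rotation":{"type":"array","items":{"type":"array","items":{"type":"number","minimum":-1,"maximum":1}}},"squeeze":{"type":"number"}},"required":["jaw","dp","rotation"]}

```bash
ls; mkdir -p pics; python3 - <<'E'
from workcell import bot, grab_frame, calibration
import cv2,numpy as np
print(bot.observe())
for n in ("scene","top"):
    cv2.imwrite(f"pics/{n}0.png",grab_frame(n)); c=calibration(n); print(n,np.round(c["camera_matrix"],1).tolist(),np.round(c["T"],3).tolist())
a=cv2.imread("pics/scene0.png");b=cv2.imread("pics/top0.png")
cv2.imwrite("pics/top0b.png",cv2.resize(b,(800,600)))
E
```

```text
pics
{'clock': 0.0, 'qpos': array([ 1.16381928,  0.52200138, -0.03635946,  1.59997036,  0.0212411 ,
        1.02107691, -0.11279892]), 'qd': array([-0.00036499, -0.00096793,  0.00092215, -0.00072744,  0.00077898,
        0.00048301, -0.00049258]), 'joint_efforts': array([-1.15735758e-03, -9.27108979e+01,  1.97947450e+00, -3.69934237e+01,
        1.78293331e-02,  8.21276248e-03, -4.43189106e-05]), 'position': array([ 0.20640084, -0.58960587,  0.23074673]), 'tool_rot': array([-3.14052704e+00,  9.35494604e-05,  3.36816812e-01]), 'force': array([-0.31580163,  0.83526695, -0.20456728]), 'moment': array([ 0.02956697,  0.00407009, -0.01109857]), 'grip_width': 0.08580452428938368}
scene [[430.4, 0.0, 261.0], [0.0, 430.4, 192.1], [0.0, 0.0, 1.0]] [[0.559, 0.615, -0.556, 1.291], [0.829, -0.402, 0.389, -0.451], [0.016, -0.679, -0.734, 0.978], [0.0, 0.0, 0.0, 1.0]]
top [[371.7, 0.0, 254.5], [0.0, 371.7, 189.6], [0.0, 0.0, 1.0]] [[-0.022, -0.996, 0.085, 0.579], [-0.999, 0.024, 0.023, 0.004], [-0.025, -0.084, -0.996, 1.118], [0.0, 0.0, 0.0, 1.0]]
```

View pics/top0b.png

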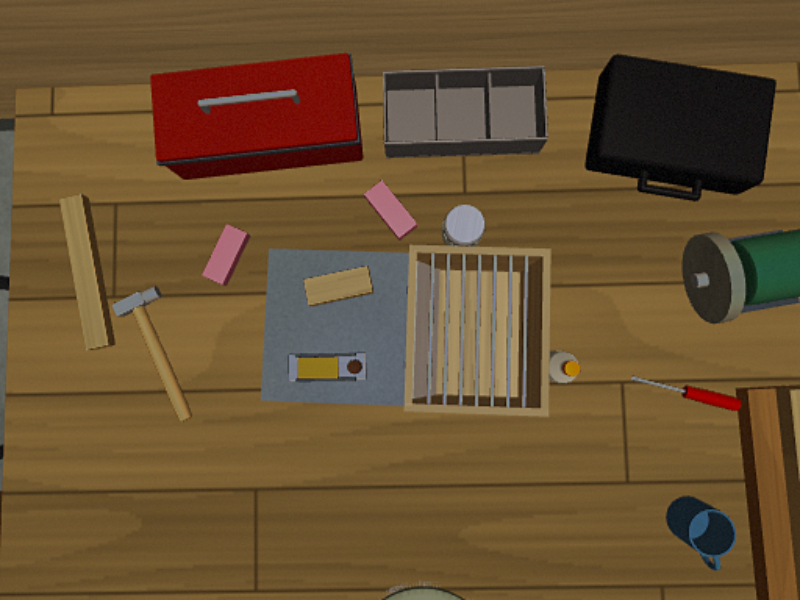

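View pics/scene0.png

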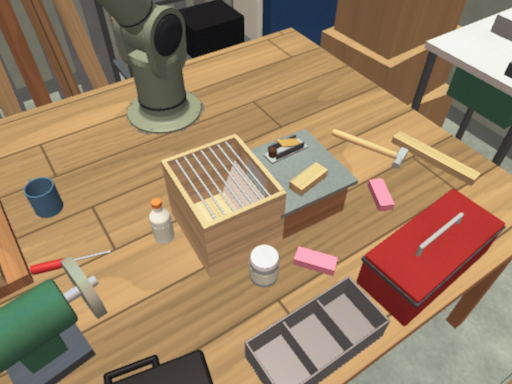

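Top view (800×600 px): the deck spans (265–408, 250–405), feed points image-right (about world −y), and the mouth wall is at column ~410. Things that could be taken for the offcut:
- light block on the deck (338,285)
- pink blocks (390,208) and (226,255)
- long plank (87,272)

I choose the plain light block on the deck. The plane is at (328,367).

```bash
cat > h.py <<'E'
import cv2,numpy as np
from workcell import bot, grab_frame, calibration
def ray(n,uv,z,c=None):
    c=c or calibration(n); K=np.array(c["camera_matrix"]);T=np.array(c["T"])
    uv=np.atleast_2d(np.asarray(uv,float)); d=(T[:3,:3]@np.linalg.inv(K)@np.c_[uv,np.ones(len(uv))].T).T
    o=T[:3,3]; return (o+d*((z-o[2])/d[:,2])[:,None])[:,:2]
def big(m):
    cs,_=cv2.findContours(m.astype(np.uint8)*255,cv2.RETR_EXTERNAL,cv2.CHAIN_APPROX_NONE); return max(cs,key=cv2.contourArea)
def rect(P): # centre, size, long-axis angle, of world points
    (c,s,_)=r=cv2.minAreaRect((P*1000).astype(np.float32)); b=cv2.boxPoints(r); e=[b[1]-b[0],b[2]-b[1]]
    e=max(e,key=np.linalg.norm); return np.array(c),sorted(s),np.arctan2(e[1],e[0])
def offcut(img):  # top view, on deck
    h=cv2.cvtColor(img,cv2.COLOR_BGR2HSV); m=np.zeros(h.shape[:2],bool)
    m[160:258,170:261]=((h[...,1]>70)&(h[...,2]>120)&(h[...,0]<25))[160:258,170:261]
    return m
E
python3 - <<'E'
from h import *
img=cv2.imread("pics/top0.png"); h=cv2.cvtColor(img,cv2.COLOR_BGR2HSV)
for p in [(216,182),(180,170),(205,235),(212,245),(228,235),(100,230)]: print(p,h[p[1],p[0]])
d=np.zeros(h.shape[:2],bool); d[150:265,160:262]=((h[...,1]<70)&(h[...,2]>60))[150:265,160:262]
q=cv2.convexHull(big(d)).reshape(-1,2); P=ray("top",q,.13); print("deck",rect(P)); print(cv2.approxPolyDP(q,4,True).reshape(-1,2).tolist())
A=cv2.approxPolyDP(q,4,True).reshape(-1,2); print(ray("top",A,.13).round(3).tolist())
m=offcut(img); cs,_=cv2.findContours(m.astype(np.uint8)*255,0,1)
for c in cs:
    if cv2.contourArea(c)>80: print(cv2.boundingRect(c),rect(ray("top",c.reshape(-1,2),.158)))
v=cv2.resize(img[145:270,155:365],None,fx=3.8,fy=3.8,interpolation=cv2.INTER_CUBIC); cv2.imwrite("pics/crop.png",v)
E
```

```text
(216, 182) [ 20 114 148]
(180, 170) [ 93  22 103]
(205, 235) [ 23 212 142]
(212, 245) [107  36 113]
(228, 235) [ 12 170  69]
(100, 230) [ 21 126 156]
deck (array([616.52667236, 135.9569397 ]), [243.33851623535156, 260.5733642578125], np.float32(-0.055855807))
[[172, 159], [261, 162], [258, 259], [167, 255]]
[[0.752, 0.249], [0.737, 0.008], [0.48, 0.022], [0.496, 0.263]]
(191, 228, 25, 14) (array([548.10528564, 162.11572266]), [33.23626708984375, 62.12087631225586], np.float32(1.5580802))
(194, 170, 44, 25) (array([682.6237793 , 127.30532837]), [43.98397445678711, 109.0179443359375], np.float32(-1.3831996))
```

View pics/crop.png

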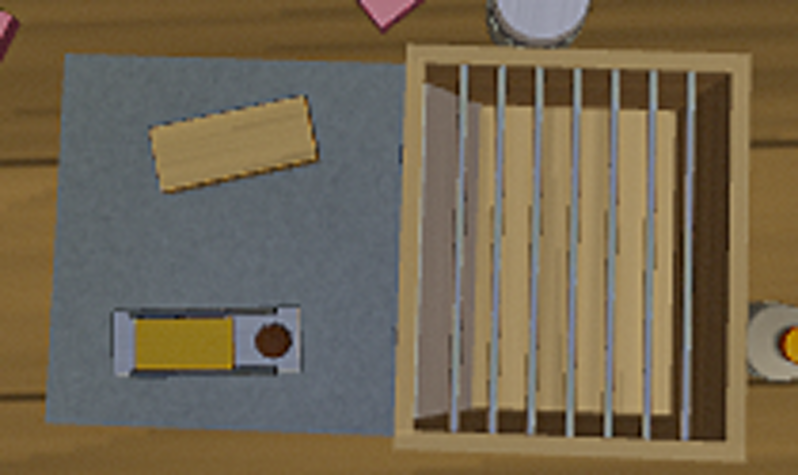

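Measured:
- Chute origin (0.6095, 0.0065); feed = (−0.058, −0.998); left = (0.998, −0.058).
- Offcut (44×109 mm, confirmed) at chute (−0.125, +0.066), yawed +0.246 rad.

Plan: square it up and slide it sideways with the sides of two spread fingers, then push it from behind. First step is to raise, align the yaw and travel across.

>>> move_arm(
  jaw=[60,60,60,60,60,60,60,60,60,60],
  dp=[
    [0,0,-0.04],
    [0,0,-0.04],
    [0,0,-0.045],
    [0,0,0],
    [0.03,-0.047,0],
    [0.03,-0.047,0],
    [0.03,-0.047,0],
    [0.03,-0.047,0],
    [0.03,-0.047,0],
    [0.03,-0.047,0],
  ],
  rotation=[
    [0,0,0.042],
    [0,0,0.042],
    [0,0,0.042],
    [0,0,0],
    [0,0,0],
    [0,0,0],
    [0,0,0],
    [0,0,0],
    [0,0,0],
    [0,0,0],
  ],
)

```text
clock: 1.35
position: [0.3641, -0.3717, 0.3306]
tool_rot: [-3.141, 0.001, -0.058]
force: [1.3, -1.0, 0.2]
grip_width: 0.0651
```

>>> move_arm(
  jaw=[60,60,60,60,60,60,60,60,60,60],
  dp=[
    [0.03,-0.047,0],
    [0.03,-0.047,0],
    [0.03,-0.047,0],
    [0.03,-0.047,0],
    [0.03,-0.047,0],
    [0.03,-0.047,0],
    [0.03,-0.047,0],
    [0.03,-0.047,0],
    [0.03,-0.047,0],
    [0,0,0],
  ],
  rotation=[
    [0,0,0],
    [0,0,0],
    [0,0,0],
    [0,0,0],
    [0,0,0],
    [0,0,0],
    [0,0,0],
    [0,0,0],
    [0,0,0],
    [0,0,0],
  ],
)

```text
clock: 2.6
position: [0.6, -0.0446, 0.3298]
tool_rot: [-3.14, 0.002, -0.053]
force: [0.6, 0.3, -0.5]
grip_width: 0.0652
```

>>> move_arm(
  jaw=[60,60,60,60,60,60,60,60],
  dp=[
    [0.04,-0.055,0],
    [0.04,-0.055,0],
    [0.04,-0.055,0],
    [0.04,-0.055,0],
    [0,0,0.06],
    [0,0,0.06],
    [0,0,0.055],
    [0,0,0],
  ],
  rotation=[
    [0,0,0.001],
    [0,0,0],
    [0,0,0],
    [0,0,0],
    [0,0,0],
    [0,0,0],
    [0,0,0],
    [0,0,0],
  ],
)

```text
clock: 3.6
position: [0.7359, 0.1184, 0.1876]
tool_rot: [3.14, 0.006, -0.062]
force: [-0.9, 0.4, 1.0]
grip_width: 0.0652
```

```bash
python3 - <<'E'
from h import *
s=bot.observe(); print(s["position"],s["tool_rot"],s["qpos"].round(2))
a=grab_frame("scene"); w=grab_frame("wrist"); c=calibration("wrist"); print(np.array(c["T"]).round(3).tolist())
v=np.hstack([cv2.resize(a[110:240,220:370],(400,347)),cv2.resize(w,(400,347))]); cv2.imwrite("pics/v1.png",v)
E
```

```text
[0.73585167 0.1184142  0.18758393] [ 3.13960969  0.00619416 -0.06196687] [-0.12  0.77 -0.23  1.25  0.17  1.14 -1.99]
[[-0.062, -0.944, -0.323, 0.822], [-0.998, 0.059, 0.02, 0.115], [-0.0, 0.324, -0.946, 0.335], [0.0, 0.0, 0.0, 1.0]]
```

View pics/v1.png

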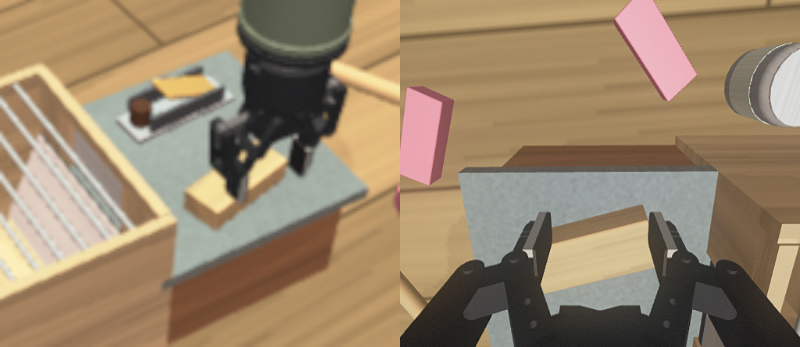

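The scene half shows the fingers above the far side of the offcut. The wrist half shows the tips about 10 mm inside the deck's far edge, on the offcut's left. Lowering beside it.

>>> move_arm(
  jaw=[60,60,60,60],
  dp=[
    [0.002,0,0.025],
    [0,0,0.025],
    [0,0,0.015],
    [0,0,0],
  ],
  rotation=[
    [0,0,0],
    [0,0,0],
    [0,0,0],
    [0,0,0],
  ],
)

```text
clock: 4.2
position: [0.7388, 0.1195, 0.1382]
tool_rot: [3.141, 0.002, -0.062]
force: [0.3, 0.4, 0.6]
grip_width: 0.0656
```

```bash
python3 - <<'E'
from h import *
s=bot.observe(); print(s["position"],s["tool_rot"],s["force"])
a=grab_frame("scene"); w=grab_frame("wrist")
v=np.hstack([cv2.resize(a[120:230,240:360],(400,367)),cv2.resize(w,(400,367))]); cv2.imwrite("pics/v2.png",v)
E
```

```text
[0.73884476 0.11949184 0.13818865] [ 3.14118698e+00  1.68492579e-03 -6.21176181e-02] [0.25056699 0.40677785 0.58380228]
```

View pics/v2.png

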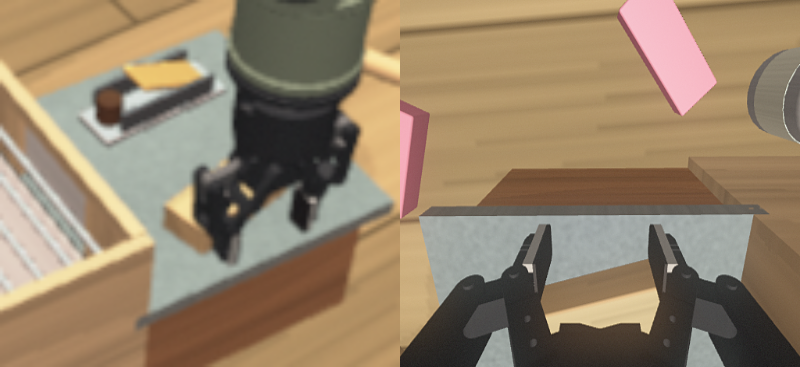

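The fingers are on the deck, on the offcut's left side and clear of it. Sliding it toward the centre line.

>>> move_arm(
  jaw=[60,60,60,60,60,60,60,60,60,60],
  dp=[
    [0,0,0.005],
    [-0.01,0,0],
    [-0.01,0,0],
    [-0.01,0,0],
    [-0.01,0,0],
    [-0.01,0,0],
    [-0.01,0,0],
    [-0.01,0,0],
    [-0.01,0,0],
    [-0.01,0,0],
  ],
  rotation=[
    [0,0,0],
    [0,0,0],
    [0,0,0],
    [0,0,0],
    [0,0,0],
    [0,0,0],
    [0,0,0],
    [0,0,0],
    [0,0,0],
    [0,0,0],
  ],
)

```text
clock: 5.55
position: [0.667, 0.1241, 0.1353]
tool_rot: [-3.142, -0.0, -0.062]
force: [0.7, 1.0, 1.0]
grip_width: 0.0654
```

```bash
python3 - <<'E'
from h import *
s=bot.observe(); print(s["position"],s["tool_rot"],s["force"])
a=grab_frame("scene"); w=grab_frame("wrist")
v=np.hstack([cv2.resize(a[120:230,240:360],(400,367)),cv2.resize(w,(400,367))]); cv2.imwrite("pics/v3.png",v)
E
```

```text
[0.66698577 0.12410986 0.13533062] [-3.14155085e+00 -7.35706197e-05 -6.21733551e-02] [0.6761662  1.02702377 0.95880638]
```

View pics/v3.png

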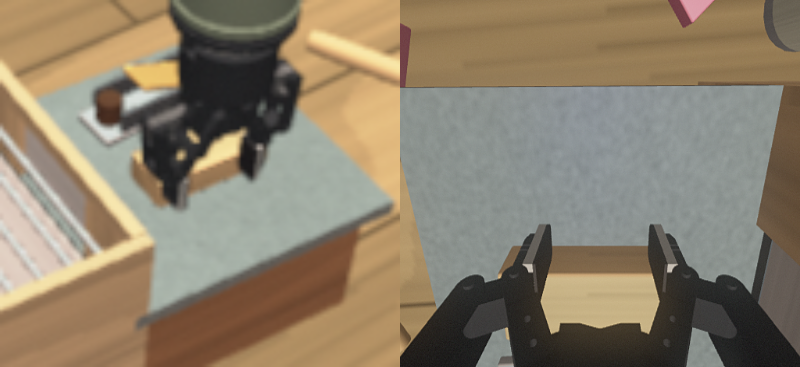

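The offcut is now square against both fingers. I'll measure its near top edge by casting a wrist ray.

```bash
cat >> h.py <<'E'
O=np.array([.6095,.0065]);F=np.array([-.058,-.998]);L=np.array([.998,-.058])
ch=lambda P:np.c_[(np.atleast_2d(P)-O)@F,(np.atleast_2d(P)-O)@L]
E
python3 - <<'E'
from h import *
w=grab_frame("wrist"); cv2.imwrite("pics/w3.png",w)
print(ch(bot.observe()["position"][:2]))
h=cv2.cvtColor(w,cv2.COLOR_BGR2HSV)
for u in (190,230,280,320): 
    col=h[230:320,u]; g=np.abs(np.diff(col[:,2].astype(int))); r=230+np.argsort(g)[-2:]; print(u,sorted(r),ch(ray("wrist",[(u,max(r))],.158)).round(4), ch(ray("wrist",[(u,min(r))],.13)).round(4))
E
```

```text
[[-0.12072952  0.0507314 ]]
190 [np.int64(234), np.int64(281)] [[-0.1529  0.044 ]] [[-0.158  0.054]]
230 [np.int64(286), np.int64(287)] [[-0.1338  0.0405]] [[-0.1368  0.0191]]
280 [np.int64(286), np.int64(287)] [[-0.1096  0.0404]] [[-0.1069  0.0189]]
320 [np.int64(234), np.int64(279)] [[-0.0905  0.0449]] [[-0.0854  0.0538]]
```

>>> move_arm(
  jaw=[60,60,60,60,60,60,60,60],
  dp=[
    [-0.0075,0,0],
    [-0.0075,0,0],
    [-0.0075,0,0],
    [0,0,0],
    [0.008,0,0],
    [0.008,0,0],
    [0,0,-0.06],
    [0,0,-0.06],
  ],
  rotation=[
    [0,0,0],
    [0,0,0],
    [0,0,0],
    [0,0,0],
    [0,0,0],
    [0,0,0],
    [0,0,0],
    [0,0,0],
  ],
)

```text
clock: 6.7
position: [0.6626, 0.1242, 0.2321]
tool_rot: [3.142, 0.001, -0.062]
force: [-0.1, -0.9, 0.8]
grip_width: 0.0655
```

>>> move_arm(
  jaw=[200,200,200,200,200,200,200,200,200,200],
  dp=[
    [-0.027,-0.05,0],
    [-0.027,-0.055,0],
    [0,0,0],
    [0,0,0],
    [0,0,0],
    [0,0,0],
    [0,0,0],
    [0,0,0],
    [0,0,0],
    [0,0,0],
  ],
  rotation=[
    [0,0,-0.05],
    [0,0,-0.05],
    [0,0,-0.05],
    [0,0,-0.05],
    [0,0,-0.05],
    [0,0,-0.05],
    [0,0,-0.05],
    [0,0,-0.05],
    [0,0,-0.05],
    [0,0,-0.05],
  ],
)

```text
clock: 7.95
position: [0.6181, 0.2072, 0.2312]
tool_rot: [-3.142, -0.0, 1.513]
force: [-0.2, 0.0, -1.3]
grip_width: 0.0184
```

```bash
python3 - <<'E'
from h import *
s=bot.observe(); print(s["position"],ch(s["position"][:2]),s["tool_rot"],s["qpos"].round(2),s["grip_width"])
w=grab_frame("wrist");t=grab_frame("top")
m=offcut(t); cs,_=cv2.findContours(m.astype(np.uint8)*255,0,1)
for c in cs:
    if cv2.contourArea(c)>80: r=rect(ray("top",c.reshape(-1,2),.158)); print(cv2.boundingRect(c),r,ch(r[0]/1000))
v=np.hstack([cv2.resize(t[145:270,155:300],(430,371)),cv2.resize(w,(370,371))]); cv2.imwrite("pics/v4.png",v)
E
```

```text
[0.61810833 0.20723131 0.23123046] [[-0.20082913 -0.00305131]] [-3.14151351e+00 -1.69048185e-04  1.51313974e+00] [-0.02  0.63 -0.63  1.5   0.39  1.14 -0.78] 0.018383649495930663
(200, 228, 16, 14) (array([546.88201904, 149.5164032 ]), [33.18122100830078, 38.86640167236328], np.float32(-1.5259532)) [[-0.13909853 -0.0707877 ]]
(192, 199, 43, 19) (array([615.51379395, 135.92828369]), [44.301326751708984, 109.22293090820312], np.float32(1.5107269)) [[-0.12951823 -0.00150507]]
```

View pics/v4.png

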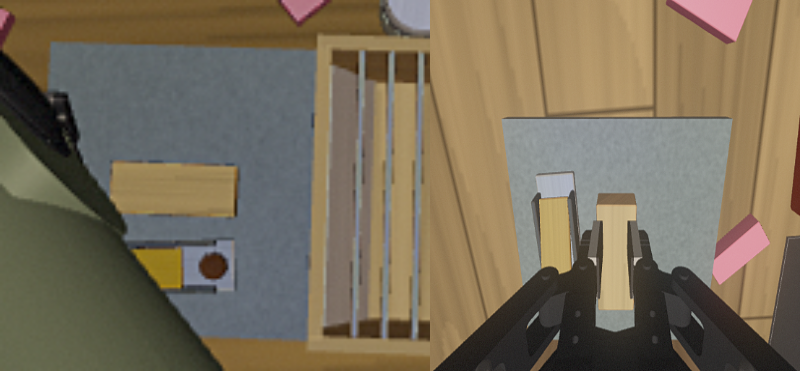

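Top half: the offcut is square to feed, centred at chute (−0.1295, −0.0015), and the plane has not moved. Now going down behind it with the wrist tilted back about 17° to clear the wall.

>>> move_arm(
  jaw=[225,225,225,225,225,225,225,225],
  dp=[
    [0.02,-0.001,0],
    [0,0,0.05],
    [0,0,0.05],
    [0,0,0],
    [0,0,0],
    [0,0,0],
    [0.0036,0,0.012],
    [0,0,0],
  ],
  rotation=[
    [0,0,0],
    [0,0,0],
    [0,0,0],
    [0,0,0],
    [0,-0.047,0],
    [0,-0.047,0],
    [0,0,0],
    [0,0,0],
  ],
)

```text
clock: 9.05
position: [0.6178, 0.2238, 0.1418]
tool_rot: [3.141, 0.294, 1.508]
force: [0.4, -0.6, -0.2]
grip_width: 0.0103
```

```bash
python3 - <<'E'
from h import *
s=bot.observe(); print(s["position"],ch(s["position"][:2]),s["tool_rot"],s["grip_width"],s["force"])
a=grab_frame("scene"); w=grab_frame("wrist")
v=np.hstack([cv2.resize(a[110:220,240:360],(400,367)),cv2.resize(w,(400,367))]); cv2.imwrite("pics/v5.png",v)
E
```

```text
[0.61782372 0.22382363 0.14177793] [[-0.21737176 -0.0042977 ]] [3.14113646 0.29410423 1.50756847] 0.010278120053543673 [ 0.44808876 -0.627004   -0.24107731]
```

View pics/v5.png

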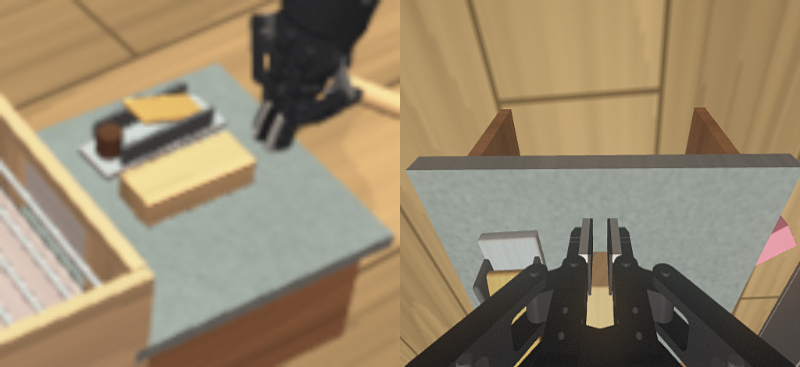

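Fingers are right behind the offcut, centred on it. Pushing along feed.

>>> move_arm(
  jaw=[225,225,225,225,225,225,225,225,225,225],
  dp=[
    [-0.0144,0.0035,0.0043],
    [-0.0144,0,0.0043],
    [-0.0144,0,0.0043],
    [-0.0144,0,0.0043],
    [-0.0144,0,0.0043],
    [-0.0144,0,0.0043],
    [-0.0144,0,0.0043],
    [-0.0144,0,0.0043],
    [-0.0144,0,0.0043],
    [0,0,0],
  ],
  rotation=[
    [0,0,0],
    [0,0,0],
    [0,0,0],
    [0,0,0],
    [0,0,0],
    [0,0,0],
    [0,0,0],
    [0,0,0],
    [0,0,0],
    [0,0,0],
  ],
)

```text
clock: 10.4
position: [0.6139, 0.1139, 0.1419]
tool_rot: [3.142, 0.296, 1.507]
force: [-0.6, -0.3, 0.3]
grip_width: 0.0101
```

```bash
python3 - <<'E'
from h import *
s=bot.observe(); print(s["position"],ch(s["position"][:2]),s["tool_rot"],s["force"])
a=grab_frame("scene"); t=grab_frame("top")
v=np.hstack([cv2.resize(a[110:220,220:340],(400,367)),cv2.resize(t[145:270,155:300],(400,367))]); cv2.imwrite("pics/v6.png",v)
E
```

```text
[0.61388143 0.11390372 0.14191357] [[-0.10744303 -0.00185675]] [3.14151736 0.29592347 1.50719481] [-0.63706643 -0.31035524  0.28441196]
```

View pics/v6.png

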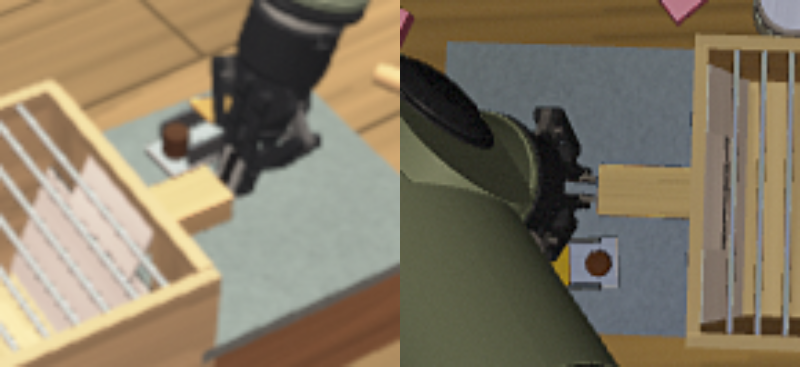

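The offcut is entering the mouth square and the flap is starting to open. Continuing, with the tool raised slightly so the linkage clears the plane's knob.

>>> move_arm(
  jaw=[230,230,230,230,230,230],
  dp=[
    [-0.0135,0,-0.0012],
    [-0.012,0,0.0036],
    [-0.012,0,0.0036],
    [-0.012,0,0.0036],
    [0,0,0],
    [0,0,0],
  ],
  rotation=[
    [0,0,0],
    [0,0,0],
    [0,0,0],
    [0,0,0],
    [0,0,0],
    [0,0,0],
  ],
)

```text
clock: 11.25
position: [0.6113, 0.0754, 0.146]
tool_rot: [-3.142, 0.295, 1.509]
force: [0.6, 0.8, 0.7]
grip_width: 0.0083
```

```bash
python3 - <<'E'
from h import *
s=bot.observe(); print(s["position"],ch(s["position"][:2]),s["tool_rot"],s["force"])
a=grab_frame("scene"); t=grab_frame("top")
v=np.hstack([cv2.resize(a[110:220,220:340],(400,367)),cv2.resize(t[145:270,155:300],(400,367))]); cv2.imwrite("pics/v7.png",v)
E
```

```text
[0.61131055 0.07538892 0.14599886] [[-0.06885615 -0.00218863]] [-3.1415431   0.29508612  1.50872099] [0.56083117 0.81516326 0.74816439]
```

View pics/v7.png

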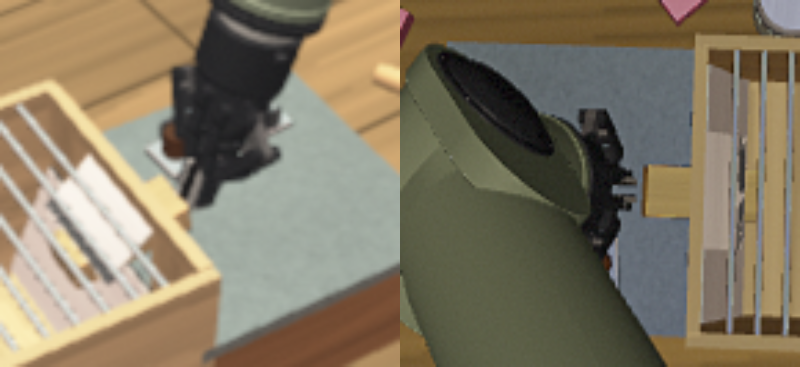

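>>> move_arm(
  jaw=[230,230,230,230,230,230],
  dp=[
    [-0.0144,0,0.0043],
    [-0.0144,0,0.0043],
    [-0.012,0,0.0036],
    [0,0,0],
    [0,0,0],
    [0,0,0],
  ],
  rotation=[
    [0,0,0],
    [0,0,0],
    [0,0,0],
    [0,0,0],
    [0,0,0],
    [0,0,0],
  ],
)

```text
clock: 12.1
position: [0.6092, 0.0417, 0.1462]
tool_rot: [3.142, 0.295, 1.509]
force: [0.3, 0.7, -0.5]
grip_width: 0.008
```

```bash
python3 - <<'E'
from h import *
s=bot.observe(); print(s["position"],ch(s["position"][:2]),s["tool_rot"],s["force"])
a=grab_frame("scene"); t=grab_frame("top")
v=np.hstack([cv2.resize(a[110:240,200:340],(400,371)),cv2.resize(t[145:270,155:300],(400,371))]); cv2.imwrite("pics/v8.png",v)
E
```

```text
[0.60923608 0.04166347 0.14616998] [[-0.03507784 -0.00230288]] [3.14156775 0.29500314 1.50912777] [ 0.26352922  0.68669757 -0.50034713]
```

View pics/v8.png

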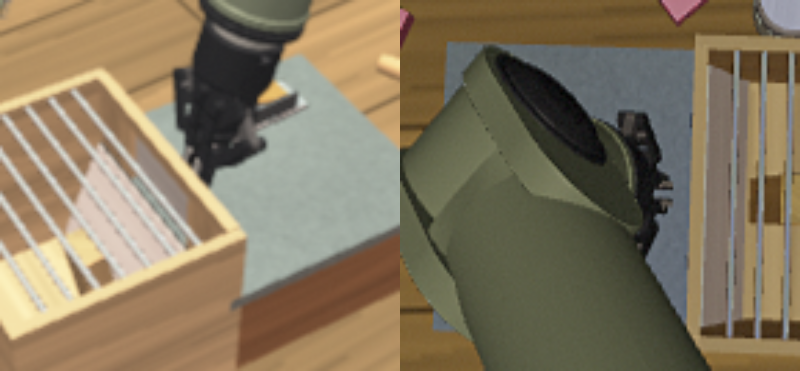

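The offcut has gone through and into the bin, and the flap looks shut. Withdrawing along the same path, then up.

>>> move_arm(
  jaw=[230,230,230,230,230,230,230,230,230,230],
  dp=[
    [0.018,0,-0.0054],
    [0.018,0,-0.0054],
    [0.018,0,-0.0054],
    [0.018,0,-0.0054],
    [0.018,0,-0.0054],
    [0,0,-0.04],
    [0,0,-0.04],
    [0,0,-0.04],
    [0,0,0],
    [0,0,0],
  ],
  rotation=[
    [0,0,0],
    [0,0,0],
    [0,0,0],
    [0,0,0],
    [0,0,0],
    [0,0,0],
    [0,0,0],
    [0,0,0],
    [0,0,0],
    [0,0,0],
  ],
)

```text
clock: 13.45
position: [0.6154, 0.1442, 0.2372]
tool_rot: [-3.141, 0.296, 1.509]
force: [0.3, -0.2, -0.7]
grip_width: 0.0085
```

```bash
python3 - <<'E'
from h import *
s=bot.observe(); print(s["position"],s["force"],s["clock"])
a=grab_frame("scene"); t=grab_frame("top")
v=np.hstack([cv2.resize(a[110:260,140:340],(400,300)),cv2.resize(t[145:270,200:370],(400,300))]); cv2.imwrite("pics/v9.png",v)
a2=grab_frame("scene"); print("still diff",cv2.absdiff(a,a2)[110:260,140:290].mean())
E
```

```text
[0.61543036 0.14415834 0.23719918] [ 0.28603751 -0.17086292 -0.66881653] 13.45
still diff 0.5133185185185185
```

View pics/v9.png

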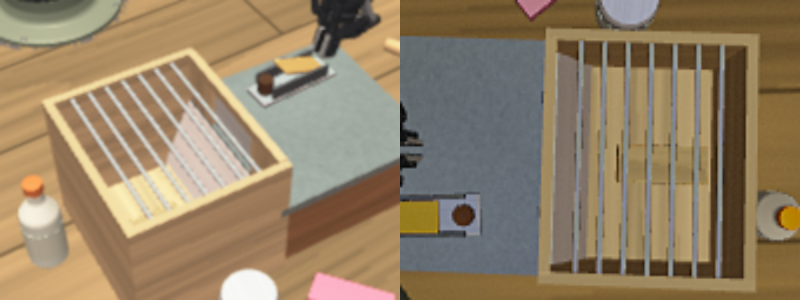

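The offcut lies flat on the bin floor (630–705, 148–182 in the right half). The flap hangs down, and the plane and bottle look unmoved.

```bash
python3 -c "
from workcell import workorder
print(workorder.job_done())"
```

```text
the job is handed in; nothing more can be done
None
```

The offcut is in the bin and the job was handed in at about 13.6 s of the 48 s. No verdict was reported.

- **What I did:** I slid the offcut square onto the centre line with the sides of two spread fingers. I then pushed it from behind, with the wrist tilted about 17°, through the flap, and drew the fingers back and up. It was never gripped.
- **Last checks:** the final pictures show the offcut lying flat on the bin floor, the flap hanging shut, and the plane and bottle in place. The arm was clear, and force readings stayed around 1 N wherever I read them. Two frames taken one after the other showed no movement beyond image noise.
- **Not measured:** I judged the flap angle and the plane and bottle positions by eye. No check failed or disagreed.

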